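Seat the green spice jar in its hole of the graded rack

ROBOT

A 6-joint arm with a two-finger parallel gripper is mounted at the origin on the work surface. World frame = base frame: x ahead of the robot, y to its left, z up, the work surface at z = 0. Lengths are in mm, angles in rad, forces in N, time in s.
With the tool pointing down it reaches from about 375 to 900 mm from the base axis. Payload 3.1 kg.
Tool frame: the origin (TCP) lies at the very end of the fingers, on their centre line; the grasp point (between the pads) lies 19 mm behind it (arm.grasp_offset is the distance from the TCP to the grasp point, in mm); z points along the fingers, y is the direction in which the jaws open and shut (so a half turn about z gives the same grasp; the last joint's range is limited). The gripper opens to 85 mm and grips with 20 to 120 N. Pads are 22 mm wide; open, the fingers measure 114 mm over their backs; the gripper's body (76 mm by 85 mm) begins 54 mm behind the grasp point. The pads swing forward as they close: fully open they stand 13 mm farther back than shut.
Start: joints at [-1.288, 0.527, 1.433, -0, 1.181, -0.178], TCP at [278.493, -559.498, 231.31] pointing down, gripper open.
Joint ranges: [-3.08, 3.08], [-0.75, 2.2], [0.22, 2.44], [-1.43, 4.57], [0, 2.65], [-2.85, 2.85]. Speed limits (rad/s): [2.79, 2.79, 3.14, 3.14, 3.14, 3.14].

INTERFACE

Orientations are given as a rotation vector (axis times angle).
In Python, from cell import arm, eoat, solver, vision, order, current_time, current_joint_positions, current_joint_vel, current_joint_torque, current_ee_pos, current_ee_rot, current_wrist_force, current_wrist_torque, current_grip_width gives the robot as it stands. Calls block until the motion is done:
- arm.move_to(position, orientation): joint-space move of the TCP to a pose.
- arm.servo_line(position, vel=150, frame=None): straight line of the TCP; frame=None keeps the orientation; vel is the mean speed in mm/s.
- arm.movej(angles): joint-space move.
- eoat.move_gripper(opening): finger opening in mm; the grip force is fixed at half the most; returns when the fingers have stopped.
- arm.dwell(seconds).
- solver.ik(position, orientation): joint angles nearest the present ones, or None.
- vision.grab_frame(name): name is "side" or "top" or "wrist"; returns (picture, depth): 420x560x3 uint8, red, green, blue; 420x560 float32, mm along the optical axis (not along the pixel's ray), 0 where there is no reading.
- vision.camera_params(name): a dict with "camera_matrix" (3x3 intrinsics, pixels), "world_to_cam" (4x4, takes a point from world to camera coordinates). Camera axes: x right, y down, z forward; pixel columns grow to the right and rows downward; lengths in mm; the calibration is good to about 2 mm. A picture is of the moment at which its call begins: read the wrist's pose just before it. camera_params takes no time and is no camera call; for the wrist camera it gives the pose at the moment of the call.
A pose or a line that the arm cannot do raises arm.IKError and nothing moves.
- order.hand_in(): hands the job in, once; it reports no verdict.
Readings, each from a call of its own:
- current_time(): time.
- current_joint_positions(): joint angles.
- current_joint_vel(): joint speeds.
- current_joint_torque(): joint torques, N m.
- current_ee_pos(): TCP position.
- current_ee_rot(): TCP orientation.
- current_wrist_force(): force on the tool from outside, world axes, zero at the start.
- current_wrist_torque(): the same for the moment, N m.
- current_grip_width(): finger opening in mm.
Only numpy, scipy, OpenCV 4.12 (cv2) and the standard library are available. Lean on these libraries where they do the work, as an engineer would, in place of code of your own. Each camera call takes 0.05 s, during which the arm holds its last target.

TASK

Put the green glass jar away in the pale wooden rack: lift it and lower it upright, foot first, into the hole that matches its diameter (the smallest one it goes into), and let go only once its foot is inside the hole, so that it ends standing on the hole's floor. Do not shift the amber jar or the steel pot.

Things in the scene. Friction and masses are not known exactly. Their poses are not given: they have to be found in the camera images.
- green_jar_center (a point): Centre, half-way up, of the green glass spice jar: upright plain cylinder, 30 mm diameter, 100 mm tall, black cap of the same diameter (top 20 mm), foot edge bevelled 3 mm; about 90 g. z up along the jar. Stands loose on a wooden board, top 20 mm above the work surface. Can be gripped across its diameter from above, e.g. 20 mm above this centre.
- rack: Fixed pale wood block on the board, turned any way: 228 mm long (x), 88 wide (y), 45 high. Origin: centre of its underside, 20 mm above the work surface. Four round holes open upward in a row along its x axis (y = 0): diameter 24 mm at x = -90 mm, 38 at x = -49, 50 at x = +5, 62 at x = +71. Each is 35 mm deep (floor 10 mm above the underside), with a 4 mm bevel at the mouth.
- amber_jar_center (a point): Centre, half-way up, of the amber glass jar with a white cap, a bystander: 44 mm in diameter, 110 mm tall, loose on the board. The two jars may stand in each other's place.
- pot: Steel cooking pot, a bystander: about 170 mm in diameter, 100 mm tall, open at the top, standing loose on the board beyond the rack to the robot's left. Origin: centre of its underside.
There are look-alikes about, which are no part of the job. Leave any pink look-alike of the part that bears green_jar_center alone.

How it is judged:
By the outcome, as a careful person would: the job done as asked, in the order asked, and still so for the second after the job is handed in, with the robot touching nothing.
It also fails if it takes over 37 s, if anything falls off the work surface, if the arm or the gripper's body presses on something with over 40 N, if the wrist force passes 120 N, or if a joint passes its speed limit or range.

## Working session

There is one attempt and no reset: what is moved stays moved. The work goes in short steps, each a Python script; the robot and the scene stay as the last script left them, time stands still between calls to the robot, and variables do not carry over. Pictures are saved under pics/ and viewed, and the job is handed in when it is done.

```bash
ls; mkdir -p pics
python3 - <<'E'
from cell import *
import cv2,numpy as np
for n in("side","top","wrist"):
    p,d=vision.grab_frame(n); cv2.imwrite(f"pics/{n}0.png",p[...,::-1]); c=vision.camera_params(n)
    np.savez(f"{n}0.npz",p=p,d=d,K=c["camera_matrix"],T=c["world_to_cam"])
    print(n,np.round(c["camera_matrix"],1).tolist(),np.round(c["world_to_cam"],3).tolist())
print(current_time(),current_ee_rot(),current_wrist_force())
E
```

```text
pics
side [[505.6, 0.0, 279.4], [0.0, 505.6, 211.6], [0.0, 0.0, 1.0]] [[0.817, -0.576, -0.019, -326.779], [-0.28, -0.367, -0.887, 241.974], [0.504, 0.73, -0.461, 1209.93], [0.0, 0.0, 0.0, 1.0]]
top [[451.6, 0.0, 283.7], [0.0, 451.6, 206.5], [0.0, 0.0, 1.0]] [[0.016, -0.999, 0.029, 40.242], [-0.981, -0.021, -0.195, 453.761], [0.195, -0.026, -0.98, 1143.685], [0.0, 0.0, 0.0, 1.0]]
wrist [[364.3, 0.0, 280.3], [0.0, 364.3, 203.4], [0.0, 0.0, 1.0]] [[0.446, -0.895, -0.002, -623.837], [-0.861, -0.43, 0.273, -37.102], [-0.245, -0.12, -0.962, 378.866], [0.0, 0.0, 0.0, 1.0]]
0.15 [-3.05658449e+00 -7.18572207e-01  1.27118382e-04] [ 0.81873118 -1.14403275 -0.41371534]
```

View pics/top0.png

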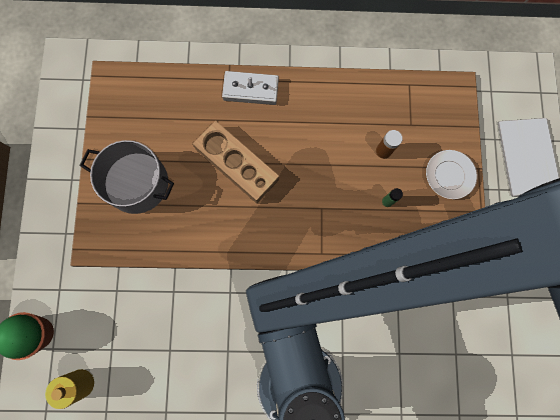

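View pics/side0.png

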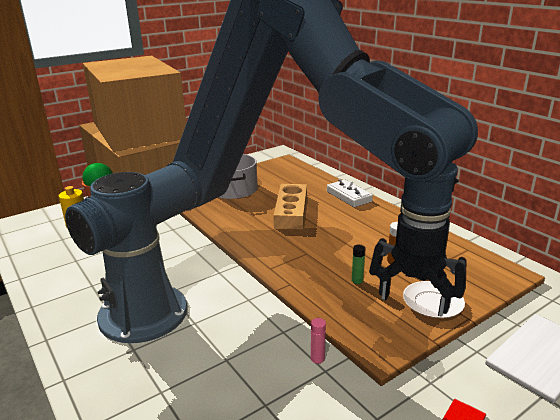

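View pics/wrist0.png

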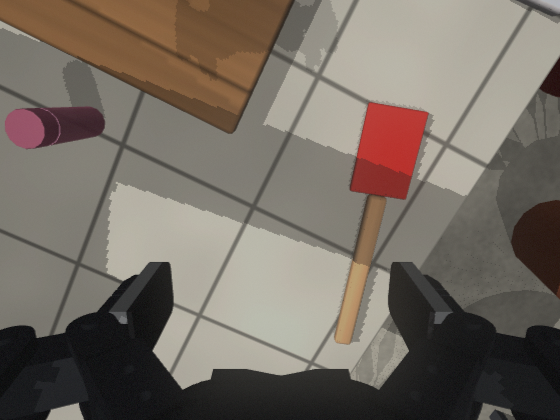

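Candidates for the target:
- Green jar with black cap: top (393,197), side (358,265). This fits the description.
- Pink look-alike: side (318,340), wrist (55,128). Leave alone.
- Amber jar with white cap: top (390,143). Bystander.
- Green plant ball: top (22,337). Wrong shape.

I choose the first one and check it in a close crop.

```bash
cat > h.py <<'E'
import numpy as np,cv2
def ray(uv,K,T,z):
    R,t=T[:3,:3],T[:3,3]; o=-R.T@t
    d=R.T@np.linalg.inv(K)@np.array([uv[0],uv[1],1.]); return o+d*(z-o[2])/d[2]
def pix(P,d,K,T):  # depth -> world
    v,u=P; R,t=T[:3,:3],T[:3,3]
    c=np.array([(u-K[0,2])/K[0,0]*d,(v-K[1,2])/K[1,1]*d,d]); return R.T@(c-t)
def proj(X,K,T):
    c=T[:3,:3]@np.asarray(X,float)+T[:3,3]; q=K@c; return q[:2]/q[2]
E
python3 - <<'E'
from h import *
t=np.load("top0.npz");s=np.load("side0.npz")
a=t['p'][170:220,365:430];b=s['p'][235:295,330:390]
c=t['p'][110:210,180:290]
f=lambda x,k:cv2.resize(x,None,fx=k,fy=k,interpolation=0)
im=np.zeros((600,800,3),np.uint8)
A=f(a,4);im[:A.shape[0],:A.shape[1]]=A
B=f(b,4);im[210:210+B.shape[0],:B.shape[1]]=B
C=f(c,4);im[:C.shape[0],300:300+C.shape[1]]=C
cv2.imwrite("pics/crop.png",im[...,::-1])
# depth points near
K,T,d,p=[t[k] for k in('K','T','d','p')]
for name,box in(("green",(170,220,370,430)),("amber",(120,165,370,410)),("rack",(115,205,185,290))):
    v,u=np.mgrid[box[0]:box[1],box[2]:box[3]]; v=v.ravel();u=u.ravel()
    W=np.array([pix((a,b),d[a,b],K,T) for a,b in zip(v,u)])
    if name=="rack": m=(abs(W[:,2]-65)<6)
    elif name=="green": m=abs(W[:,2]-120)<8
    else: m=abs(W[:,2]-130)<8
    X=W[m]; print(name,m.sum(),X.mean(0).round(1),X.min(0).round(1),X.max(0).round(1), 'px',u[m].mean().round(1),v[m].mean().round(1))
    if name!="rack": print(' raycast top',ray((u[m].mean(),v[m].mean()),K,T,120 if name=="green" else 130).round(1))
    else: r=cv2.minAreaRect(X[:,:2].astype(np.float32)); print(r, cv2.boxPoints(r).round(1).tolist())
# holes: holes depth below 60 inside rect
v,u=np.mgrid[115:205,185:290];v=v.ravel();u=u.ravel()
hull=cv2.boxPoints(r)
M=np.zeros((90,105),np.uint8)
for a,b in zip(v,u):
    w=pix((a,b),d[a,b],K,T); q=ray((b,a),K,T,65)
    if w[2]<60 and cv2.pointPolygonTest(hull,(float(q[0]),float(q[1])),True)>4: M[a-115,b-185]=255
n,l,st,ce=cv2.connectedComponentsWithStats(M)
for i in range(1,n):
    if st[i,4]>15:
        q=ray(ce[i]+[185,115],K,T,65); 
        c=cv2.findContours((l==i).astype(np.uint8),0,1)[0][0]
        print(st[i,4],ce[i]+[185,115],q.round(1))
# side cross-check
K,T,d,p=[s[k] for k in('K','T','d','p')]
h=cv2.cvtColor(p,cv2.COLOR_RGB2HSV)
m=((h[...,0]>45)&(h[...,0]<80)&(h[...,1]>120)&(h[...,2]>40)).astype(np.uint8); m[:230]=0
ys,xs=np.nonzero(m[:,330:390]);xs+=330
print('side green bbox',xs.min(),xs.max(),ys.min(),ys.max())
E
```

```text
green 114 [ 476. -229.  120.] [ 461.7 -245.2  113. ] [ 490.9 -215.3  124.8] px 396.1 193.8
 raycast top [ 476.  -228.9  120. ]
amber 234 [ 618.4 -222.7  129.7] [ 597.  -244.5  122.3] [ 639.9 -201.4  137.6] px 392.9 138.0
 raycast top [ 618.3 -222.6  130. ]
rack 1929 [564.7 171.3  64.7] [464.6  65.3  59. ] [677.5 290.7  70.9] px 238.0 162.3
((571.9568481445312, 178.881103515625), (228.8550567626953, 89.05490112304688), 49.25311279296875) [[463.5, 121.30000305175781], [531.0, 63.099998474121094], [680.4000244140625, 236.5], [612.9000244140625, 294.6000061035156]]
404 [215.62871287 142.76485149] [616.6 232.   65. ]
275 [233.87272727 158.63272727] [574.1 182.2  65. ]
157 [248.85350318 172.04458599] [538.6 141.8  65. ]
66 [260.40909091 181.98484848] [512.5 110.9  65. ]
side green bbox 352 364 255 283
```

View pics/crop.png

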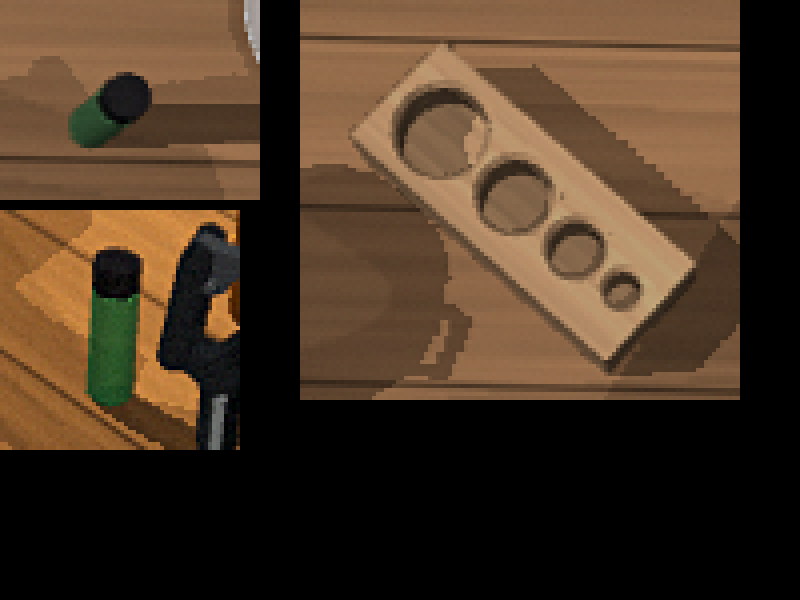

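The crop confirms the choice: a green body with a black cap, top at z = 120 and width about 30 mm, both matching the spec. The rack fit is 229 x 89 mm at 49.25°, top at z = 65. From it the 38 mm hole is at (540, 141.8), against (538.6, 141.8) measured directly. Next I hover over the jar and check with the wrist camera.

```bash
cat >> h.py <<'E'
from scipy.spatial.transform import Rotation as Ro
def down(yaw): return (Ro.from_euler('z',yaw)*Ro.from_euler('x',np.pi)).as_rotvec()
E
python3 - <<'E'
from cell import *
from h import *
for P in([476,-229,190],[540,141.8,200]):
    for y in(-45,0,45,90): print(P,y,np.round(solver.ik(P,down(np.radians(y))),2))
arm.move_to([476,-229,190],down(0.0))
c=vision.camera_params("wrist");p,d=vision.grab_frame("wrist")
K,T=c["camera_matrix"],c["world_to_cam"]
np.savez("w1.npz",p=p,d=d,K=K,T=T)
print(current_time(),current_ee_pos(), proj([476,-229,120],K,T), -T[:3,:3].T@T[:3,3])
cv2.imwrite("pics/w1.png",p[...,::-1])
E
```

```text
[476, -229, 190] -45 [-0.66  0.45  1.72 -0.    0.97  1.7 ]
[476, -229, 190] 0 [-0.66  0.45  1.72 -0.    0.97  0.91]
[476, -229, 190] 45 [-0.66  0.45  1.72 -0.    0.97  0.13]
[476, -229, 190] 90 [-0.66  0.45  1.72  0.    0.97 -0.66]
[540, 141.8, 200] -45 [ 0.06  0.48  1.63 -0.    1.03  2.41]
[540, 141.8, 200] 0 [ 0.06  0.48  1.63 -0.    1.03  1.63]
[540, 141.8, 200] 45 [ 0.06  0.48  1.63 -0.    1.03  0.84]
[540, 141.8, 200] 90 [ 0.06  0.48  1.63 -0.    1.03  0.06]
1.6417 [ 476.16992301 -230.17501011  190.18176952] [278.05415206 215.46022043] [ 544.12905949 -230.1293198   333.32175473]
```

View pics/w1.png

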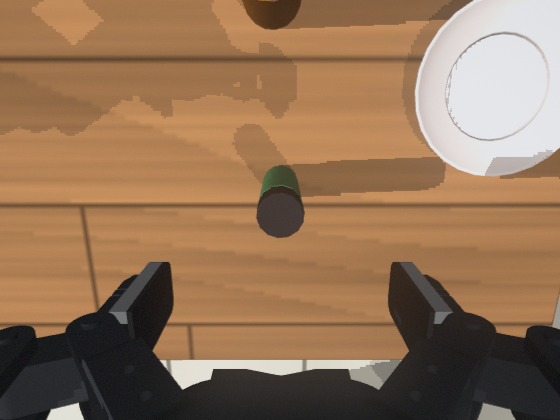

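The cap sits at about (280,213), between the open fingers; the prediction was (278,215.5), so the two cameras agree to about 1.5 mm. I compute the refined centre, then grasp.

Run:
```python
from cell import *
from h import *
w=np.load("w1.npz");K,T,p=w['K'],w['T'],w['p']
hsv=cv2.cvtColor(p,cv2.COLOR_RGB2HSV);m=np.zeros(p.shape[:2],np.uint8)
m[150:245,250:310]=((hsv[...,2]<90)&(hsv[...,1]<90))[150:245,250:310]
dz=w['d']; # top disc: world z near 120
v,u=np.nonzero(m); W=np.array([pix((a,b),dz[a,b],K,T) for a,b in zip(v,u)])
k=abs(W[:,2]-120)<4; (c,r)=cv2.minEnclosingCircle(np.stack([u[k],v[k]],1).astype(np.float32))
q=ray(c,K,T,120); print(c,r,q, W[k].mean(0), 'diam',np.ptp(W[k],0))
print(current_ee_pos())
x=float(np.clip((q[0]+W[k].mean(0)[0])/2,473,480)); y=float(np.clip(q[1],-233,-226))
print(x,y)
arm.servo_line([x,y,73],vel=150)
print(current_ee_pos(),current_wrist_force())
eoat.move_gripper(0)
print(current_grip_width(),current_ee_pos(),current_wrist_force(),current_time())
p,d=vision.grab_frame("side");cv2.imwrite("pics/s2.png",cv2.resize(p[180:330,280:480],None,fx=4,fy=4)[...,::-1])
```

```text
(279.6756896972656, 213.8918914794922) 23.428714752197266 [ 477.00931316 -229.99642758  120.        ] [ 476.82360499 -229.97555162  120.48789586] diam [28.77433035 28.32592694  6.08771531]
[ 476.16992301 -230.17501011  190.18176952]
476.91645907426187 -229.99642758125339
[ 477.35707305 -230.54288512   73.53296713] [-0.02306837  0.04836863 -0.03515098]
28.604688957315933 [ 477.15361578 -230.08919245   73.61256438] [0.28360781 0.42722276 5.63799111] 3.1333
```

View pics/s2.png

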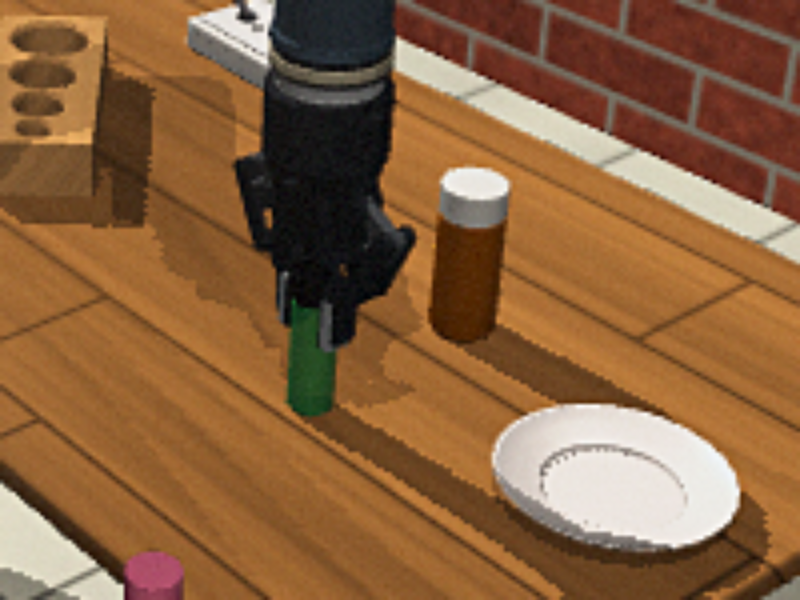

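Closed on the jar (width 28.6 mm, jar upright; the amber jar is untouched at crop (468,260)). Now lift and move above the hole.

Run:
```python
from cell import *
from h import *
arm.servo_line([477,-230,175],vel=150)
print(current_grip_width(),current_wrist_force())
arm.move_to([540,141.8,175],down(0.0)); arm.dwell(0.3)
print(current_ee_pos(),current_grip_width(),current_wrist_force(),current_time())
for n in("wrist","side","top"):
    c=vision.camera_params(n);p,d=vision.grab_frame(n)
    np.savez(n+"3.npz",p=p,d=d,K=c["camera_matrix"],T=c["world_to_cam"])
    print(n,proj([540,141.8,65],c["camera_matrix"],c["world_to_cam"]))
    if n=="side": p=cv2.resize(p[100:250,200:400],None,fx=4,fy=4)
    cv2.imwrite(f"pics/{n}3.png",p[...,::-1])
```

```text
28.66309924387055 [-0.34480125 -0.25380413 -0.27463451]
[540.23092569 140.94525572 175.03118126] 28.49191102669958 [-0.3826697  -0.96361389 -0.63982674] 5.725
wrist [278.593931   198.52133191]
side [289.58521874 205.49881321]
top [248.87216043 171.5227948 ]
```

View pics/wrist3.png

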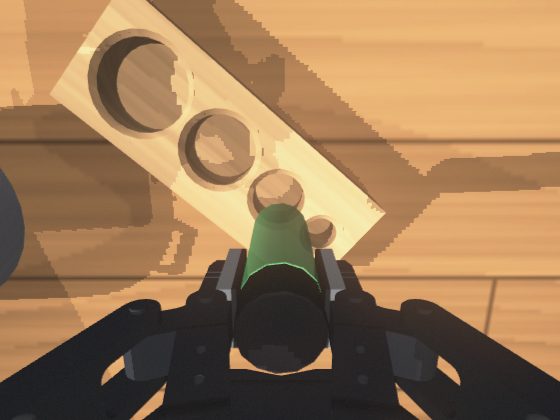

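View pics/side3.png

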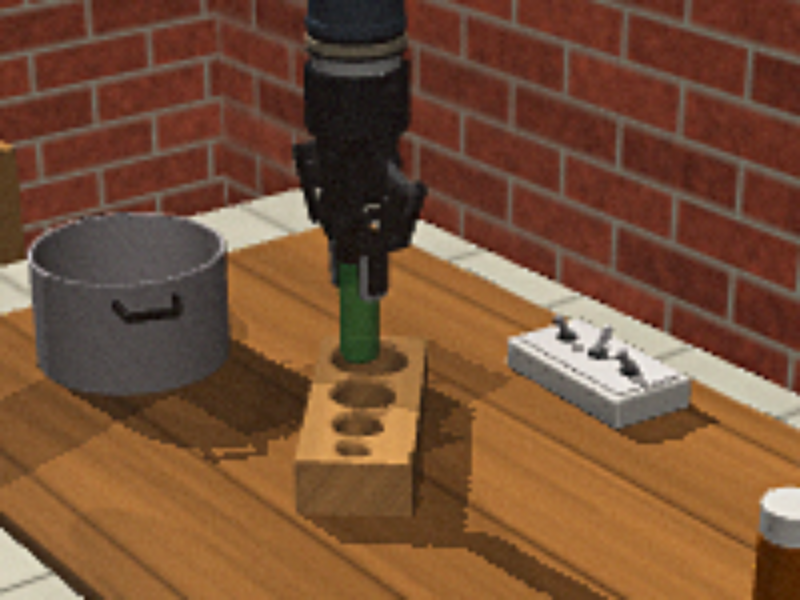

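The 38 mm hole's mouth is at about (277,195) in the wrist view, predicted (278.6,198.5), and the jar hangs vertical. I refine the hole position from the mouths visible in the wrist frame.

Run:
```python
from h import *
w=np.load("wrist3.npz");K,T,d=w['K'],w['T'],w['d']
R,t=T[:3,:3],T[:3,3]
v,u=np.mgrid[0:420,0:560]
C=np.stack([(u-K[0,2])/K[0,0]*d,(v-K[1,2])/K[1,1]*d,d],-1); W=(C-t)@R
z=W[...,2]
o=-R.T@t; D=np.stack([(u-K[0,2])/K[0,0],(v-K[1,2])/K[1,1],np.ones_like(d)],-1)@R
P=o+D*((65-o[2])/D[...,2])[...,None]
top=(abs(z-65)<3)&(v<300); print('top n',top.sum(),z[top].mean(),z[top].std())
r=cv2.minAreaRect(W[top][:,:2].astype(np.float32)); print(r)
a=np.radians(49.25);ex=np.array([np.cos(a),np.sin(a)])
for n,x,dia in(("62",71,62),("50",5,50),("38",-49,38),("24",-90,24)):
    c0=np.array([571.96,178.88])+ex*x
    rr=np.hypot(P[...,0]-c0[0],P[...,1]-c0[1])
    hm=(z<62.5)&(rr<dia/2+8)&(d>0)
    # boundary points of the hole mouth, circle LSQ
    m=hm.astype(np.uint8)
    cs=max(cv2.findContours(m,0,1)[0],key=cv2.contourArea)[:,0]
    Q=np.array([P[b,a_][:2] for a_,b in cs])
    # drop contour points adjoining jar/gripper (z>70)
    hi=cv2.dilate(((z>70)).astype(np.uint8),np.ones((7,7)))
    Q=Q[[hi[b,a_]==0 for a_,b in cs]]
    A=np.c_[2*Q,np.ones(len(Q))];s=np.linalg.lstsq(A,(Q**2).sum(1),rcond=None)[0]
    print(n,'model',c0.round(1),'circle',s[:2].round(1),'R',np.sqrt(s[2]+s[0]**2+s[1]**2).round(1),len(Q))
# jar foot in this view: green pixels' 3D axis
hsv=cv2.cvtColor(w['p'],cv2.COLOR_RGB2HSV)
g=(hsv[...,0]>45)&(hsv[...,0]<80)&(hsv[...,1]>90)&(z>100)
for lo in range(115,160,8):
    k=g&(z>=lo)&(z<lo+8)
    if k.sum()>20: print(lo,k.sum(),W[k].min(0).round(1),W[k].max(0).round(1))
# side: green centroid columns at heights
```

```text
top n 23580 65.2032747139623 0.9764805410303597
((570.9583129882812, 179.23715209960938), (229.08663940429688, 88.52967834472656), 49.22792434692383)
62 model [618.3 232.7] circle [617.5 231.9] R 31.1 301
50 model [575.2 182.7] circle [574.7 182.4] R 25.4 232
38 model [540.  141.8] circle [539.6 142.1] R 19.5 117
24 model [513.2 110.7] circle [513.4 111. ] R 12.3 58
```

The refined hole centre is (539.6, 142.0), agreeing within 1 mm across views, with R 19.5 matching 38 mm. Align, lower to just above the mouth, and look.

Run:
```python
from cell import *
from h import *
print([np.round(current_ee_pos(),2).tolist() for _ in range(4)])
arm.servo_line([539.6,142.2,126],vel=100); arm.dwell(0.2)
print([np.round(current_ee_pos(),2).tolist() for _ in range(4)],current_grip_width(),current_wrist_force(),current_time())
im=[]
for n in("wrist","side"):
    c=vision.camera_params(n);p,d=vision.grab_frame(n);np.savez(n+"4.npz",p=p,d=d,K=c["camera_matrix"],T=c["world_to_cam"])
    print(n,proj([539.6,142,65],c["camera_matrix"],c["world_to_cam"]),proj([539.6,142,72],c["camera_matrix"],c["world_to_cam"]))
    x=p[100:300,180:380] if n=="wrist" else p[150:250,240:340]
    im.append(cv2.resize(x,(400,400),interpolation=0))
cv2.imwrite("pics/4.png",np.hstack(im)[...,::-1])
```

```text
[[540.1, 141.42, 175.05], [540.1, 141.42, 175.05], [540.1, 141.42, 175.05], [540.1, 141.42, 175.05]]
[[540.17, 142.27, 126.75], [540.17, 142.27, 126.75], [540.17, 142.27, 126.75], [540.17, 142.27, 126.75]] 28.822342887134965 [ 0.13940492  0.43304783 -1.17909202] 6.7167
wrist [280.18428666 220.45005738] [280.18212353 224.31285338]
side [289.44194054 205.51112815] [289.41865554 203.47607377]
```

View pics/4.png

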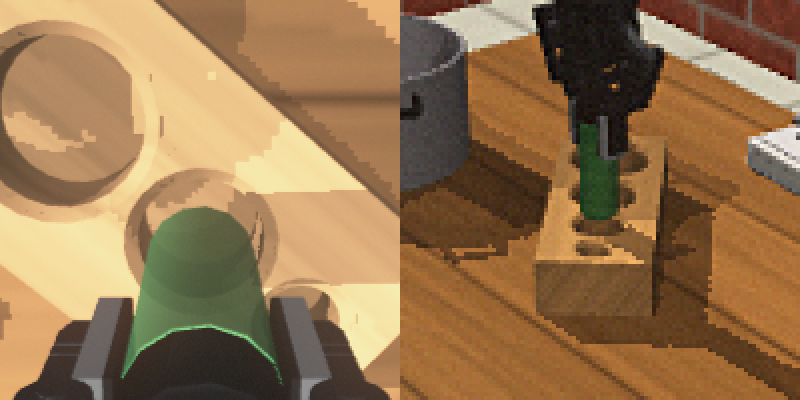

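In the wrist crop the foot is at (205,~240) inside the 38 mm mouth at (202,240). In the side crop the foot centre is at column 289.5, equal to the predicted 289.4. Lower in steps while watching the force.

Run:
```python
from cell import *
from h import *
for z in (115,105,96,90,87,85,84,83,82):
    arm.servo_line([539.2,142.0,z],vel=60)
    f=np.array(current_wrist_force()); e=np.array(current_ee_pos())
    print(z,e.round(2),f.round(1),round(current_grip_width(),1))
    if z<=90: 
        if f[2]>6: break
    elif np.abs(f).max()>12: break
print(current_time())
p,d=vision.grab_frame("side");q,_=vision.grab_frame("wrist")
cv2.imwrite("pics/5.png",np.hstack([cv2.resize(p[150:250,240:340],(400,400)),cv2.resize(q[100:300,180:380],(400,400))])[...,::-1])
```

```text
115 [538.59 141.94 114.26] [-0.5  0.3 -1.2] 29.0
105 [538.75 141.96 104.37] [-0.5 -0.4 -1.4] 29.0
96 [538.77 141.98  95.47] [-0.5  0.1 -0.7] 28.8
90 [538.89 141.96  89.6 ] [ 0.5 -0.9  0.2] 28.7
87 [539.08 141.98  86.87] [-0.4 -0.7 -0.5] 28.6
85 [539.12 141.99  84.9 ] [-0.4 -1.  -0.3] 28.8
84 [539.16 142.01  83.97] [ 0.1 -0.1 -1. ] 28.8
83 [539.42 142.03  83.64] [-1.6  0.6  5.5] 28.6
82 [539.53 142.05  83.61] [-2.4  0.5 11.2] 28.9
9.2667
```

View pics/5.png

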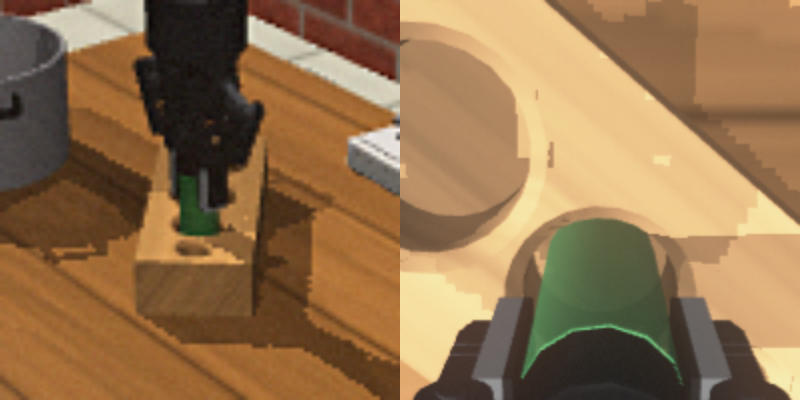

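Contact came at TCP z = 83.6, exactly the height predicted for the hole floor, and the jar stands inside the 38 mm hole in both views. Relieve the press, release, retreat.

Run:
```python
from cell import *
from h import *
arm.servo_line([539.3,142.0,83.5],vel=30)
print(current_wrist_force())
eoat.move_gripper(60); arm.dwell(0.3)
print(current_grip_width(),current_wrist_force())
arm.servo_line([539.3,142.0,220],vel=120)
p,d=vision.grab_frame("wrist");cv2.imwrite("pics/w6.png",p[...,::-1])
arm.move_to([480,-50,260],down(0.0)); arm.dwell(0.3)
for n in("top","side"):
    c=vision.camera_params(n);p,d=vision.grab_frame(n);np.savez(n+"6.npz",p=p,d=d,K=c["camera_matrix"],T=c["world_to_cam"])
    cv2.imwrite(f"pics/{n}6.png",p[...,::-1])
t=np.load("top6.npz");t0=np.load("top0.npz");K,T,d=t['K'],t['T'],t['d']
def top(d,box,z,tol=8):
    W=np.array([pix((a,b),d[a,b],K,T) for a in range(box[0],box[1]) for b in range(box[2],box[3])])
    X=W[abs(W[:,2]-z)<tol]; return len(X),(X.mean(0).round(1) if len(X) else 0)
print('jar top z130',top(d,(130,190,225,275),130)); print('amber',top(t0['d'],(120,165,370,410),130),top(d,(120,165,370,410),130))
print('pot',top(t0['d'],(130,220,75,180),120),top(d,(130,220,75,180),120))
print(current_time())
```

```text
[0.04886574 0.53715305 3.14855262]
60.01455763040839 [-0.08029417  0.77624307 -0.12892376]
jar top z130 (112, array([538.7, 141.6, 130. ]))
amber (234, array([ 618.4, -222.7,  129.7])) (41, array([ 614. , -238.3,  130.1]))
pot (492, array([516. , 449.6, 118.5])) (496, array([515.9, 449. , 118.4]))
12.9
```

View pics/top6.png

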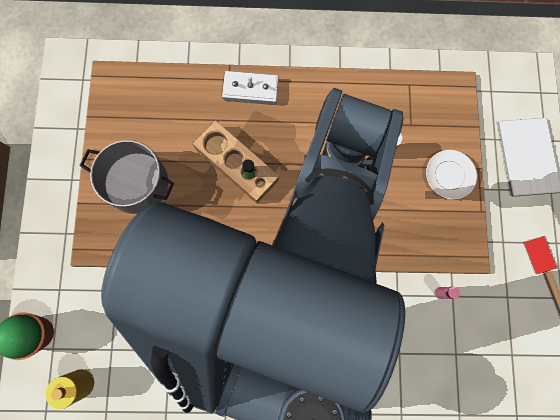

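View pics/side6.png

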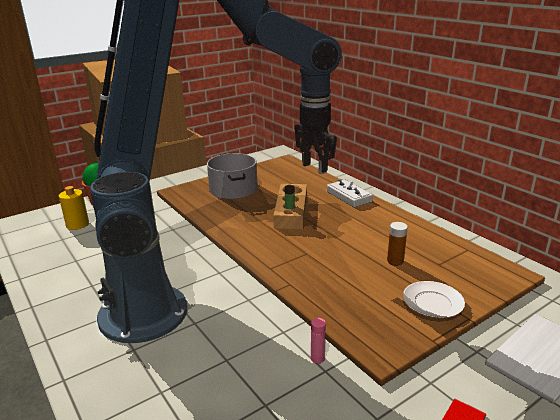

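The jar stands upright in the 38 mm hole: top (249,166), side (290,198), cap centre (538.7, 141.6, z = 130). The pot is unmoved. The arm mostly hides the amber jar in the top view, so I check it from the side image and hand in.

Run:
```python
from cell import *
from h import *
s=np.load("side6.npz");K,T,p,d=s['K'],s['T'],s['p'],s['d']
W=np.array([pix((a,b),d[a,b],K,T) for a in range(215,275) for b in range(380,415)])
X=W[(abs(W[:,2]-130)<2.5)&(np.hypot(W[:,0]-618,W[:,1]+222)<40)];print('amber side',len(X),((X.min(0)+X.max(0))/2).round(1),'px',proj([618.4,-222.7,130],K,T))
order.hand_in(); print(current_time())
```

```text
amber side 121 [ 618.9 -224.9  129.9] px [397.78025462 225.3258278 ]
the job is handed in; nothing more can be done
the job is handed in; nothing more can be done
```

The green jar is standing upright in the rack's 38 mm hole, and I handed the job in at about 13 s of the 37 s allowed. I gripped it from above, lowered it until it touched at the predicted floor height (TCP z = 83.6 mm, wrist force about 11 N at most), released it and backed away.

**Last checks:**
- **Green jar:** the cap's centre is at (538.7, 141.6) with its top at z = 130 mm. That is within 1 mm of the hole centre, at the height expected if it stands on the floor.
- **Pot:** its rim moved by less than 1 mm between the first and last top views.
- **Amber jar:** the arm hid most of it in the final top view, so that reading was no use. The side camera puts it at (618.9, −224.9), against (618.4, −222.7) from the top camera at the start. The 2 mm difference is about the calibration error between cameras, and the arm had no contact near it.

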